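# Drive the recessed slotted adjuster of an aperture slide home

## Robot

A 6-joint arm with a two-finger parallel gripper is mounted at the origin on a cart in front of the work surface, level with it; the furniture and walls round the work are solid. World frame = base frame: x ahead of the robot, y to its left, z up, the work surface at z = 0. Lengths are in m, angles in degrees, forces in N, time in s.
With the tool pointing down it reaches from about 0.4 to 0.825 m from the base axis. Payload 7 kg.
Tool frame: the origin (TCP) lies on the centre line of the jaws, within the pads' length; the fingertips stand 11 mm ahead of it and the grasp point (between the pads) lies 8 mm behind it; z points along the fingers, y is the direction in which the jaws open and shut (so a half turn about z gives the same grasp; the last joint's range is limited). The gripper opens to 88 mm and grips with 3 to 60 N. Pads are 19 mm wide; open, the fingers measure 130 mm over their backs; the gripper's body (78 mm by 193 mm) begins 47 mm behind the grasp point.
Start: joints at [87.897, 20.546, 0.682, 0, -70.136, -16.507], TCP at [0.215, 0.64, 0.238] pointing down, gripper open.
Joint ranges: [-176.03, 176.03], [-82.01, 121.73], [-58.28, 71.71], [-173.87, 95.51], [-174.79, -0.11], [-173.66, 173.66]. Speed limits (degrees/s): [136.94, 136.94, 172.46, 180, 180, 180].

## Interface

Orientations are given as [roll, pitch, yaw] about the fixed x, y, z axes, in that order (R = Rz(yaw) Ry(pitch) Rx(roll)).
In Python, from plant import ctrl, cams, order gives the robot as it stands.
- The arm moves only by the tool jog_arm, never from a script. Its argument "motion" is a list of rows, each an object with "offset": the shift along the tool's x, y, z in mm, a list of three; "roll": the turn about the tool's z in rad; "hand": the finger opening in mm, from 0 to 87.6. A call has 1 to 20 rows; each row is the pose to reach, as a shift and turn from the pose commanded when the call began, along the tool's axes at that moment; what a row does not reach only later rows make up. A row lasts 1/12 s, in which the tool goes at most 41.7 mm and 7.16 degrees, less where a joint would pass 70% of its speed; a pose out of reach is approached as far as the arm can. A call with a gripper value outside its range is refused whole. The fingers move at their own pace and stop on an object; the grip force is fixed at half the most. Time passes only in rows, so rows that repeat a pose let the fingers close. It gives the time, the measured TCP pose, the force and the opening at its end, in the units of the state.
- ctrl.get_obs(): the state, without advancing time (a new reading comes with each control period).
- cams.snapshot(name): name is "side" or "top" or "wrist"; returns a dict with "img" (384x512x3 uint8, red, green, blue), "K" (3x3 intrinsics, pixels), "cam_to_world" (4x4, takes a point from camera to world coordinates); the wrist camera has in their place "T_tool_cam" (4x4, takes a point from camera to tool coordinates, whose origin is the TCP and whose axes are the flange's). Camera axes: x right, y down, z forward; pixel columns grow to the right and rows downward; lengths in m; the calibration is good to about 2 mm. The wrist camera is an equidistant fisheye: a pixel r from the principal point sees the ray r / f radians off the axis. A picture is of the moment at which its call begins: read the wrist's pose just before it. There is no depth.
- order.close_job(): hands the job in, once; it reports no verdict.
The state is a dict: "clock": time; "joint_pos": joint angles; "qvel": joint speeds; "tau": joint torques, N m; "tool_pos": TCP position; "orientation": TCP orientation; "force": force on the tool from outside, world axes, zero at the start; "moment": the same for the moment, N m; "opening": finger opening in m.
Only numpy, scipy, OpenCV 4.12 (cv2) and the standard library are available. Lean on these libraries where they do the work, as an engineer would, in place of code of your own. Each camera call takes 0.05 s, during which the arm holds its last target. There are 200 camera calls.

## Task

Take the flat-blade screwdriver out of its stand and lower its blade gently onto the recessed slotted screw of the aperture slide; turn it under light pressure until the blade drops into the slot, then turn the screw clockwise (seen from above) until the aperture carriage is home against its end stop. Never lean hard on the screw or force it against the stop, keep the gripper itself off the slide and leave the things around alone. Finally put the screwdriver back in its stand, blade down, and let go of it.

Things in the scene. Friction and masses are not known exactly. Their poses are not given: they have to be found in the camera images.
- driver: Flat-blade screwdriver, black handle, steel shaft, 150 mm long, about 0.12 kg, standing blade down in its stand. Origin at the middle of the blade's lower edge; z runs up to the handle, x along the blade's 10 mm width, y across its 2.4 mm thickness. Blade 6.5 mm tall, tapering at 6.5 to 11 mm into a round shaft 12 mm in diameter, a round guard 32 mm in diameter from 75 to 81 mm, then the handle.
- driver_grip (a point): Middle of the driver's handle, on its axis, 115 mm above the blade's edge. The handle is square, 24 x 24 mm, 80 to 146 mm above the blade's edge, its faces square to the driver's x and y; grip it across two opposite faces. Axes as the driver's.
- stand: Fixed screwdriver stand: round dark foot 72 mm in diameter with an upright metal tube, 84 mm tall; origin at the centre of its underside on the table. In the stand the driver's axis is the tube's axis, its guard rests on the tube's rim and the blade's edge is 9 mm above the table.
- stand_mouth (a point): Centre of the stand's open top, 84 mm above the table. The bore below is 16 mm in diameter, flared to 22 mm over the top 6 mm.
- slide_unit: Fixed aperture slide, base plate 105 x 84 mm, origin on its underside, z up. A round metal boss with the recessed screw stands at x = -25 mm, y = 0, top 56 mm above the table. Behind it (+x) the carriage, 64 mm tall in all, slides along the unit's -y. Turning the screw 1.4 rad clockwise from above (about 0.06 N m) moves the carriage its whole 10 mm; then it is blocked and torque climbs fast.
- bore_mouth (a point): Centre of the boss's open top, 56 mm above the table, on the screw's axis. The bore is 14 mm in diameter, flared to 23 mm over the top 6 mm. Deep inside sits the slotted screw head, 13 mm in diameter, its top face 37.5 mm above the table.
- screw_seat (a point): Centre of the slot's floor, on the screw's axis, 33 mm above the table at rest. Slot 4 mm wide, 4.5 mm deep, within 0.5 rad either way of the unit's y axis; its angle is not measured (this point's axes start as the unit's and turn with the screw). The head is sprung: it sinks up to 6 mm at 1.6 N per mm from about 1 N, then is rigid, and springs up over a blade that finds the slot.
- carriage (a joint): Travel of the aperture carriage (aluminium shoe with an upright dark plate, 34 x 36 x 48 mm) in m: 0 at the start, 0.010 home against the dark upright end stop. It stays where it is left.
- lens_tube: Bystander: black tube standing, 32 mm in diameter, 52 mm tall; origin under its centre.
- screw_1: Bystander: small cap screw standing on its head, 10 x 10 x 22 mm; origin under its centre.
- tape_roll: Bystander: dark roll of tape lying flat, 58 x 56 x 19 mm; origin under its centre.
- lens_cap: Bystander: black round cap, 34 mm in diameter, 10 mm tall; origin under its centre.
- sensor_head: Bystander: black round sensor, 40 mm in diameter, 14 mm tall; origin under its centre.
- usb_box: Bystander: small blue box, 28 x 55 x 18 mm; origin under its centre.
There are look-alikes about, which are no part of the job. Leave any purple look-alike of the slide_unit alone.

How it is judged:
By the outcome, as a careful person would: the job done as asked, in the order asked, and still so for the second after the job is handed in, with the robot touching nothing.
It also fails if it takes over 72 s, if anything falls off the work surface, if the arm or the gripper's body presses on something with over 40 N, if the wrist force passes 120 N, or if a joint passes its speed limit or range.

## Working session

There is one attempt and no reset: what is moved stays moved. The work goes in short steps, Python scripts to look and compute and a tool call to move; the robot and the scene stay as the last step left them, time stands still between calls to the robot, and variables do not carry over. Pictures are saved under pics/ and viewed, about 8 in all and at most 12, crops included, and the job is handed in when it is done.

Besides the shell and the picture viewer there is one more tool, called after "Call:" by a JSON object that holds its "name" and its "arguments", one argument or row to a line. jog_arm: Moves the arm, as the interface text tells. Its arguments: {"type":"object","properties":{"motion":{"type":"array"}},"required":["motion"]}

```bash
mkdir -p pics; ls; python3 - <<'E'
from plant import ctrl,cams,order
import cv2,numpy as np
print(ctrl.get_obs())
for n in ["side","top","wrist"]:
    s=cams.snapshot(n); cv2.imwrite(f"pics/{n}0.png",s["img"][:,:,::-1])
    print(n,{k:np.round(v,4).tolist() for k,v in s.items() if k!="img"})
E
```

```text
pics
{'clock': 0.0, 'joint_pos': array([ 8.78980652e+01,  2.05920147e+01,  6.35158219e-01, -2.10646814e-02,
       -7.01341587e+01, -1.65082100e+01]), 'qvel': array([-0.09944599,  0.07830752, -0.01891993, -0.03730231,  0.04584666,
        0.02338067]), 'tau': array([-1.81729833e-03, -5.82709551e+01,  2.93066347e+01,  6.99767813e+00,
        7.04115533e-03, -1.54875320e-04]), 'tool_pos': array([0.215265  , 0.63927787, 0.23662366]), 'orientation': array([ 1.79907109e+02, -6.87898367e-03, -1.86173132e+01]), 'force': array([-0.19689116, -0.81523231,  0.42985907]), 'moment': array([ 0.00298565, -0.01096311,  0.00048311]), 'opening': 0.08769274178430933}
side {'K': [[350.117, 0.0, 261.6085], [0.0, 350.117, 191.2198], [0.0, 0.0, 1.0]], 'cam_to_world': [[0.8799, -0.1928, 0.4344, 0.0785], [-0.475, -0.388, 0.7899, -0.7873], [0.0162, -0.9013, -0.4329, 0.5045], [0.0, 0.0, 0.0, 1.0]]}
top {'K': [[363.9234, 0.0, 250.9227], [0.0, 363.9234, 184.6154], [0.0, 0.0, 1.0]], 'cam_to_world': [[-0.0102, -0.9989, 0.0467, 0.4453], [-0.9997, 0.0113, 0.0234, -0.0544], [-0.0239, -0.0465, -0.9986, 1.4187], [0.0, 0.0, 0.0, 1.0]]}
wrist {'K': [[297.3186, 0.0, 256.5325], [0.0, 297.3186, 187.5197], [0.0, 0.0, 1.0]], 'T_tool_cam': [[0.0004, -0.9686, -0.2484, 0.0653], [1.0, 0.0001, 0.001, -0.001], [-0.0009, -0.2484, 0.9686, -0.1473], [0.0, 0.0, 0.0, 1.0]]}
```

View pics/top0.png

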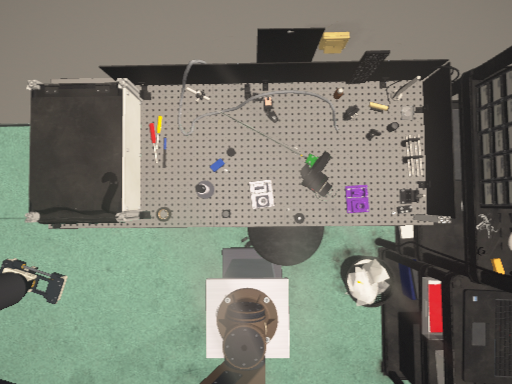

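View pics/side0.png

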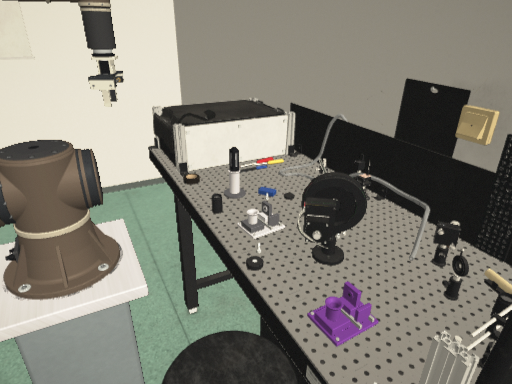

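The top view shows the driver in its stand at about (205,189), the white slide unit at (262,194) and its purple look-alike at (357,198). Other candidates for the driver are the red, yellow and blue hand tools at (153–165,125–150), which are lying down, and the dark lens tube at (226,213). The driver is the upright black handle on a metal tube, which is at (234,172) in the side view.

```bash
cat > h.py <<'E'
import numpy as np,cv2
from scipy.spatial.transform import Rotation as R
from plant import ctrl,cams,order
def tool(o):
    T=np.eye(4);T[:3,:3]=R.from_euler('xyz',o['orientation'],degrees=True).as_matrix();T[:3,3]=o['tool_pos'];return T
def snap(n,f=None):
    o=ctrl.get_obs();s=cams.snapshot(n)
    s['T']=s['cam_to_world'] if n!='wrist' else tool(o)@s['T_tool_cam']
    s['fish']=n=='wrist'
    if f: cv2.imwrite(f,s['img'][:,:,::-1])
    return s
def ray(s,u,v):
    K=s['K'];x=(u-K[0,2])/K[0,0];y=(v-K[1,2])/K[1,1]
    if s['fish']:
        r=np.hypot(x,y);k=np.sin(r)/max(r,1e-9);d=np.array([x*k,y*k,np.cos(r)])
    else: d=np.array([x,y,1.])
    d=s['T'][:3,:3]@d;return s['T'][:3,3],d/np.linalg.norm(d)
def onz(s,u,v,z):
    p,d=ray(s,u,v);return p+d*(z-p[2])/d[2]
def proj(s,P):
    p=np.linalg.inv(s['T'])@np.append(P,1);K=s['K']
    if s['fish']:
        t=np.arctan2(np.hypot(p[0],p[1]),p[2]);h=np.hypot(p[0],p[1]);q=p[:2]/h*t
    else: q=p[:2]/p[2]
    return q*K[0,0]+K[:2,2]
def tri(a,b):
    (p,d),(q,e)=a,b
    s=np.linalg.lstsq(np.c_[d,-e],q-p,rcond=None)[0]
    x=p+d*s[0];y=q+e*s[1];return (x+y)/2,np.linalg.norm(x-y)
E
python3 - <<'E'
from h import *
t=snap('top');s=snap('side')
c=t['img'][150:240,170:290];d=s['img'][135:285,180:310]
a=cv2.resize(c,None,fx=4,fy=4,interpolation=2);b=cv2.resize(d,None,fx=2.4,fy=2.4,interpolation=2)
W=np.zeros((360,480+312,3),np.uint8);W[:,:480]=a;W[:,480:]=b
cv2.imwrite('pics/crop.png',W[:,:,::-1])
print('driver top',tri(ray(t,203,187),ray(s,233.5,150)))
print('driver via foot',onz(t,205.5,190,0.0),onz(s,234,193,0))
print('slide',onz(t,262,194,0.03))
print('grip proj',)
E
```

```text
driver top (array([0.49461403, 0.14421326, 0.1539592 ]), np.float64(0.007502274937725641))
driver via foot [0.49259049 0.15686997 0.        ] [0.49700352 0.16160622 0.        ]
slide [ 0.4739538 -0.0637062  0.03     ]
grip proj
```

View pics/crop.png

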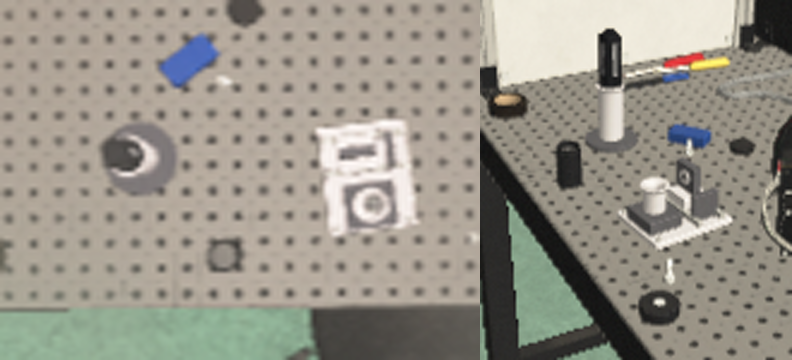

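View pics/wrist0.png

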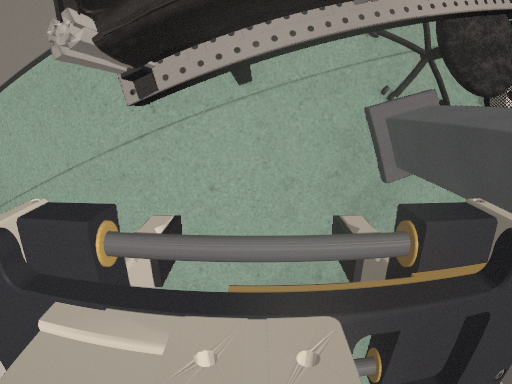

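The crop confirms the choice: a black square handle on a metal tube with a round foot, and the white slide with its boss at px (263.5,201.5). Next I work out the move to a viewing pose above the driver.

```bash
cat >> h.py <<'E'
def to(P,yaw):
    o=ctrl.get_obs();T=tool(o)
    off=T[:3,:3].T@(np.array(P)-T[:3,3])*1000
    dy=(yaw-o['orientation'][2]+180)%360-180
    print('offset',np.round(off,1),'roll',round(-np.radians(dy),3),'j6',o['joint_pos'][5],'clock',o['clock'])
E
python3 - <<'E'
from h import *
t=dict(K=np.array([[363.9234,0,250.9227],[0,363.9234,184.6154],[0,0,1]]));t=snap('top')
print('boss',onz(t,263.5,201.5,.056))
c=[onz(t,170+u/4,150+v/4,.008) for u,v in [(330,235),(318,130),(405,120),(417,223)]];print(np.round(c,3))
print('purple',onz(t,357,198,0)); print('box',[onz(t,140,80,.15),onz(t,140,222,.15)])
to([0.44,0.157,0.30],0)
E
```

```text
boss [ 0.44532329 -0.06881057  0.056     ]
[[ 0.418 -0.026  0.008]
 [ 0.52  -0.016  0.008]
 [ 0.528 -0.1    0.008]
 [ 0.428 -0.111  0.008]]
purple [ 0.45515644 -0.43120003  0.        ]
box [array([0.88243878, 0.36704835, 0.15      ]), array([0.37807342, 0.36500333, 0.15      ])]
offset [366.9 385.7 -62.5] roll -0.325 j6 -16.507749623502942 clock 0.3
```

Call:
{"name": "jog_arm", "arguments": {
  "motion": [
    {"offset": [0,0,-80],"roll": 0,"hand": 87},
    {"offset": [0,0,-160],"roll": 0,"hand": 87},
    {"offset": [40,50,-180],"roll": -0.05,"hand": 87},
    {"offset": [60,80,-180],"roll": -0.1,"hand": 87},
    {"offset": [80,110,-180],"roll": -0.15,"hand": 87},
    {"offset": [110,140,-180],"roll": -0.2,"hand": 87},
    {"offset": [140,170,-180],"roll": -0.25,"hand": 87},
    {"offset": [170,200,-180],"roll": -0.3,"hand": 87},
    {"offset": [200,230,-180],"roll": -0.325,"hand": 87},
    {"offset": [230,260,-180],"roll": -0.325,"hand": 87},
    {"offset": [260,290,-170],"roll": -0.325,"hand": 87},
    {"offset": [290,320,-150],"roll": -0.325,"hand": 87},
    {"offset": [320,350,-120],"roll": -0.325,"hand": 87},
    {"offset": [350,375,-90],"roll": -0.325,"hand": 87},
    {"offset": [367,386,-62],"roll": -0.325,"hand": 87},
    {"offset": [367,386,-62],"roll": -0.325,"hand": 87},
    {"offset": [367,386,-62],"roll": -0.325,"hand": 87},
    {"offset": [367,386,-62],"roll": -0.325,"hand": 87}
  ]
}}

```text
clock: 1.8
tool_pos: [0.4395, 0.1536, 0.2966]
orientation: [179.8, 0.2, -0.2]
force: [-0.2, -0.1, -0.4]
opening: 0.0872
```

```bash
python3 - <<'E'
from h import *
s=snap('wrist','pics/w1.png')
to([0.44,0.157,0.30],0)
print(proj(s,[.4926,.157,.159]),proj(s,[.445,-.069,.056]))
E
```

```text
offset [ 0.1 -2.  -1.6] roll -0.003 j6 46.15696870032169 clock 1.85
[253.55468563 125.37322187] [410.16757858 160.00690022]
```

View pics/w1.png

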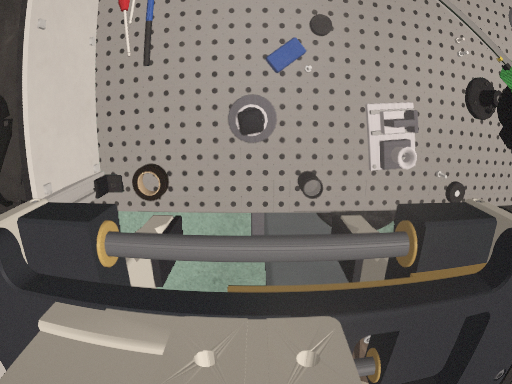

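The wrist view shows the stand foot at (252,118), the driver's handle top at (251,121), the slide's boss mouth at (404,158) and the lens tube at (311,184). Next I measure the handle and boss by mask and look at an enlarged crop.

```bash
cat >> h.py <<'E'
def dark(s,u,v,w,th=50):
    """largest dark blob in window -> contour pixels (full image)"""
    g=s['img'][v-w:v+w,u-w:u+w].max(2)
    m=(g<th).astype(np.uint8);c,_=cv2.findContours(m,0,cv2.CHAIN_APPROX_NONE)
    c=max(c,key=cv2.contourArea)[:,0,:]+[u-w,v-w];return c
E
python3 - <<'E'
from h import *
s=snap('wrist')
c=dark(s,251,121,28)
W=np.array([onz(s,u,v,.159)[:2] for u,v in c],np.float32)
print('handle',cv2.minAreaRect(W),len(c))
a=s['img'][90:150,222:282];b=s['img'][95:180,360:430]
A=np.hstack([cv2.resize(a,(360,360),interpolation=2),cv2.resize(b,(360,437),interpolation=2)[:360]]);
A=np.hstack([cv2.resize(a,(400,400),interpolation=2),cv2.resize(b,(330,400),interpolation=2)])
cv2.imwrite('pics/c2.png',A[:,:,::-1])
g=cv2.cvtColor(a,cv2.COLOR_RGB2GRAY);print(g[20:45:2,18:45:2])
print('foot',onz(s,252,118,.0),'boss',onz(s,404,158,.056))
E
```

```text
handle ((0.500403642654419, 0.17154408991336823), (0.0, 0.0), 0.0) 1
[[128 198 162  63  68  67  85  58  55  59  64 206 205 114]
 [180  98  54  56  57  60  60  58  64  63  60  92 210 156]
 [ 55  57  57  57  59  60  62  64  69  70  63  58 133 207]
 [ 53  61  58  56  62  66  63  68  67  64  66  59  74 209]
 [ 46  59  56  62  60  65  63  66  62  66  65  62  66 205]
 [ 51  57  57  58  60  61  65  64  67  64  69  64  61 158]
 [ 87  55  61  61  62  64  63  63  66  66  68  64  82 173]
 [134  54  60  63  61  65  60  63  60  65  62  64  62 204]
 [148  55  54  57  58  61  62  61  61  59  62  65  71 202]
 [152  51  57  55  60  60  59  60  64  61  63  62  65 179]
 [134  46  55  57  57  59  59  59  58  60  58  59  68 114]
 [104  57  54  58  50  56  60  50  56  57  69  66 110 116]
 [106  90  47  55  54  94 123 153 167 198 147 109 110 111]]
foot [0.49721788 0.16208053 0.        ] boss [ 0.44840965 -0.05723501  0.056     ]
```

View pics/c2.png

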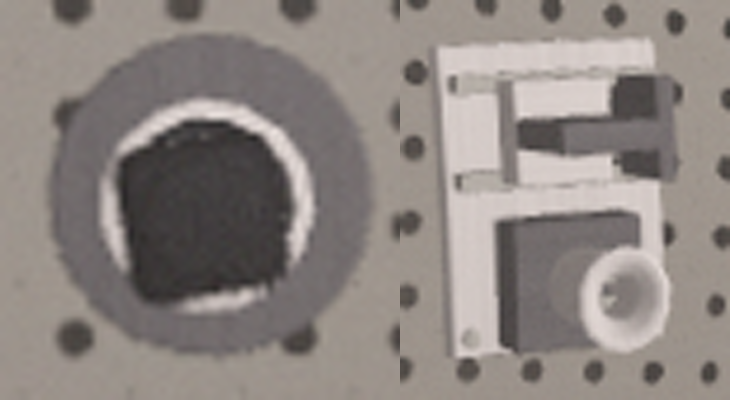

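The crop shows the square handle top with corners at crop (143,300), (120,165) and (283,278), so it is turned about 10°. The boss mouth is at crop (625,298), and the slot is not visible yet.

```bash
python3 - <<'E'
from h import *
s=snap('wrist')
A=lambda x,y,z:onz(s,222+x/6.667,90+y/6.667,z)
B=lambda x,y,z:onz(s,360+(x-400)/4.714,95+y/4.706,z)
q=[A(143,300,.155),A(120,165,.155),A(283,278,.155)]
print('handle corners',np.round(q,4),'ctr',(q[1]+q[2])/2,[np.linalg.norm(q[0]-q[i]) for i in(1,2)])
e=q[1]-q[0];f=q[0]-q[2];print('yaws',np.degrees(np.arctan2(e[1],e[0])),np.degrees(np.arctan2(-f[0],f[1])))
print('foot',A(211,194,.006),'d',A(50,194,.006)-A(372,194,.006))
print('tube rim ctr',A(206,205,.084))
print('boss',B(625,298,.056),'d',B(580,298,.056)-B(670,298,.056))
for z in(.008,):
  c=[B(437,45,z),B(653,38,z),B(452,357,z)];print(np.round(c,4))
  for a,b in((2,0),):
    e=c[b]-c[a];print('unit yaw',np.degrees(np.arctan2(e[1],e[0])),np.linalg.norm(e))
  f=c[0]-c[1];print(np.degrees(np.arctan2(-f[0],f[1])),np.linalg.norm(f))
E
```

```text
handle corners [[0.484  0.17   0.155 ]
 [0.504  0.1732 0.155 ]
 [0.4873 0.1494 0.155 ]] ctr [0.49563283 0.16129459 0.155     ] [np.float64(0.020219331111607453), np.float64(0.02081226172702835)]
yaws 9.220218384167314 8.867283668136993
foot [0.49645441 0.16117662 0.006     ] d [0.00019168 0.07115118 0.        ]
tube rim ctr [0.49611575 0.16143432 0.084     ]
boss [ 0.4489511  -0.06276672  0.056     ] d [-0.00101553  0.03311658  0.        ]
[[ 0.5237 -0.0132  0.008 ]
 [ 0.5327 -0.0953  0.008 ]
 [ 0.4201 -0.0242  0.008 ]]
unit yaw 6.068839029643592 0.10423810800819922
6.23401984370577 0.08267678370960567
```

```bash
python3 -c "
from h import *
to([.4962,.1613,.116],9)"
```

```text
offset [ 55.7  -4.3 184.3] roll -0.157 j6 46.11616728192055 clock 1.95
```

Call:
{"name": "jog_arm", "arguments": {
  "motion": [
    {"offset": [25,-2,0],"roll": -0.08,"hand": 87},
    {"offset": [50,-4,0],"roll": -0.157,"hand": 87},
    {"offset": [56,-4,20],"roll": -0.157,"hand": 87},
    {"offset": [56,-4,40],"roll": -0.157,"hand": 87},
    {"offset": [56,-4,60],"roll": -0.157,"hand": 87},
    {"offset": [56,-4,80],"roll": -0.157,"hand": 87},
    {"offset": [56,-4,80],"roll": -0.157,"hand": 87},
    {"offset": [56,-4,80],"roll": -0.157,"hand": 87},
    {"offset": [56,-4,80],"roll": -0.157,"hand": 87}
  ]
}}

```text
clock: 2.7
tool_pos: [0.4968, 0.1619, 0.2214]
orientation: [-180.0, -0.1, 9.1]
force: [-1.3, 0.1, -0.0]
opening: 0.0872
```

```bash
python3 -c "
from h import *
to([.4962,.1613,.116],9)
print(ctrl.get_obs()['orientation'])
s=snap('wrist');a=s['img'][60:260,160:350];cv2.imwrite('pics/w3.png',cv2.resize(a,None,fx=3,fy=3,interpolation=2)[:,:,::-1])
print(proj(s,[.4962,.1613,.155]),proj(s,[.4962,.1613,.155]))"
```

```text
offset [ -0.9   0.6 105.4] roll 0.002 j6 59.45163467771156 clock 2.7
[-1.79964522e+02 -1.35852597e-01  9.08802301e+00]
[258.95871812 202.70887886] [258.95871812 202.70887886]
```

View pics/w3.png

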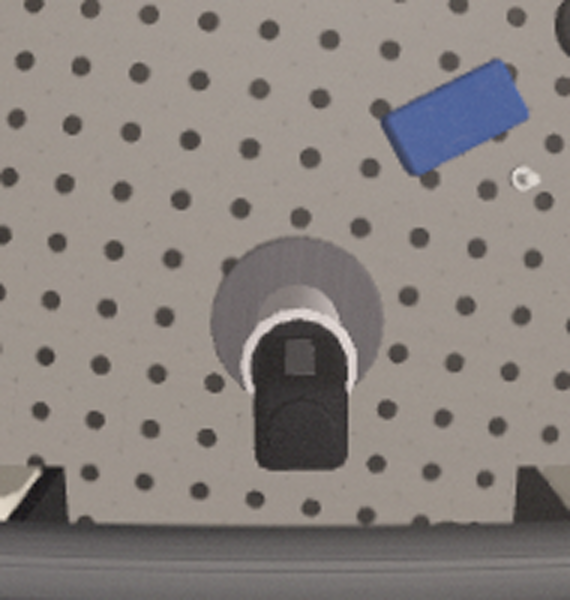

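The handle is square to the jaws and centred at crop u≈301 (px 260), against 259 predicted. Next I descend and grip.

Call:
{"name": "jog_arm", "arguments": {
  "motion": [
    {"offset": [-1,0.5,25],"roll": 0,"hand": 87},
    {"offset": [-1,0.5,50],"roll": 0,"hand": 87},
    {"offset": [-1,0.5,75],"roll": 0,"hand": 87},
    {"offset": [-1,0.5,95],"roll": 0,"hand": 87},
    {"offset": [-1,0.5,105],"roll": 0,"hand": 87},
    {"offset": [-1,0.5,105],"roll": 0,"hand": 60},
    {"offset": [-1,0.5,105],"roll": 0,"hand": 40},
    {"offset": [-1,0.5,105],"roll": 0,"hand": 15},
    {"offset": [-1,0.5,105],"roll": 0,"hand": 15},
    {"offset": [-1,0.5,105],"roll": 0,"hand": 15},
    {"offset": [-1,0.5,105],"roll": 0,"hand": 15},
    {"offset": [-1,0.5,105],"roll": 0,"hand": 15},
    {"offset": [-1,0.5,105],"roll": 0,"hand": 15},
    {"offset": [-1,0.5,105],"roll": 0,"hand": 15},
    {"offset": [-1,0.5,105],"roll": 0,"hand": 15},
    {"offset": [-1,0.5,105],"roll": 0,"hand": 15}
  ]
}}

```text
clock: 4.08
tool_pos: [0.4951, 0.16, 0.1145]
orientation: [180.0, 0.0, 9.0]
force: [-0.0, 0.4, 0.9]
opening: 0.024
```

Call:
{"name": "jog_arm", "arguments": {
  "motion": [
    {"offset": [0,0,-10],"roll": 0,"hand": 15},
    {"offset": [0,0,-30],"roll": 0,"hand": 15},
    {"offset": [0,0,-55],"roll": 0,"hand": 15},
    {"offset": [0,0,-80],"roll": 0,"hand": 15},
    {"offset": [0,0,-105],"roll": 0,"hand": 15},
    {"offset": [0,0,-130],"roll": 0,"hand": 15},
    {"offset": [0,0,-130],"roll": 0.1,"hand": 15},
    {"offset": [0,0,-130],"roll": 0.2,"hand": 15},
    {"offset": [0,0,-130],"roll": 0.3,"hand": 15},
    {"offset": [0,0,-130],"roll": 0.4,"hand": 15},
    {"offset": [0,0,-130],"roll": 0.5,"hand": 15},
    {"offset": [0,0,-130],"roll": 0.6,"hand": 15},
    {"offset": [0,0,-130],"roll": 0.66,"hand": 15},
    {"offset": [0,0,-130],"roll": 0.66,"hand": 15},
    {"offset": [0,0,-130],"roll": 0.66,"hand": 15}
  ]
}}

```text
clock: 5.33
tool_pos: [0.495, 0.1601, 0.2449]
orientation: [-180.0, 0.0, -28.7]
force: [0.1, 0.3, -1.2]
opening: 0.024
```

```bash
python3 - <<'E'
from h import *
o=ctrl.get_obs();print(o['tool_pos'],o['orientation'],o['opening'],o['force'])
s=snap('side');p=o['tool_pos']
z0=p[2]-.1055
for dz in(0,.0065,.03,.075): print(dz,proj(s,[p[0],p[1],z0+dz]))
u,v=proj(s,[p[0],p[1],z0+.02]).astype(int);print(u,v)
g=s['img'].mean(2).astype(int)
print(g[v-8:v+20,u-9:u+10])
a=s['img'][v-60:v+40,u-50:u+50];cv2.imwrite('pics/s4.png',cv2.resize(a,(600,600),interpolation=2)[:,:,::-1])
E
```

```text
[0.4950138  0.16005609 0.24493816] [-1.79992874e+02  1.93892407e-03 -2.86849100e+01] 0.024036063967963525 [ 0.06931398  0.30440728 -1.22462207]
0 [232.81651233 152.95111207]
0.0065 [232.77587428 150.96045885]
0.03 [232.62717586 143.67647358]
0.075 [232.3344289  129.33627668]
232 146
[[228 228 226 227 227 227 227 226 226 144 161 176 212 227 230 230 229 227
  228]
 [227 228 226 225 227 228 227 227 227 147 161 177 149 224 230 230 228 229
  229]
 [227 227 226 227 228 228 228 227 226 145 159 177 139 222 229 229 229 228
  230]
 [226 227 227 226 228 229 228 227 228 144 161 175 153 221 228 229 228 229
  230]
 [225 226 227 227 229 229 229 228 227 145 162 176 153 223 229 229 230 230
  231]
 [226 228 228 228 230 229 228 227 227 144 161 176 154 224 230 231 230 231
  230]
 [227 228 229 229 231 230 229 228 228 145 160 177 154 224 231 230 230 230
  230]
 [228 228 228 229 230 228 228 229 229 144 161 176 156 225 230 230 231 229
  231]
 [228 227 228 229 230 229 229 228 228 145 161 177 155 224 230 230 231 231
  231]
 [227 228 228 229 229 228 227 228 228 143 161 176 157 224 230 230 231 232
  231]
 [228 
[... 752 characters left out ...]
 228 228 228 229 229 230 230 230 217 219 215
  214]
 [230 230 229 229 229 230 229 229 228 228 229 229 230 230 229 212 219 221
  219]
 [230 229 229 229 229 229 229 229 229 229 230 230 231 230 230 222 221 222
  221]
 [229 230 230 228 228 229 229 229 229 229 229 229 230 229 230 215 223 227
  227]
 [228 229 230 229 229 229 230 230 230 229 229 229 229 232 226 219 214 205
  206]
 [229 229 228 229 228 229 229 229 224 220 215 210 204 224 203 171 145 107
  126]
 [227 227 229 220 217 211 208 207 191 172 145 117 105 126 142 141 141 142
  143]
 [203 204 217 175 166 134 105 126 141 142 142 142 143 143 132 137 142 144
  143]
 [105 125 140 140 141 141 141 142 129 130 136 141 143 141 106 126 138 155
  192]]
```

The side view shows the blade about 3 px wide and the shaft 4 px, at a yaw where tool x is square to the view. So the blade's width lies along tool x, and the slot should be met near tool yaw −84° ± 29°. I'll start the search at −54°.

```bash
python3 -c "
from h import *
to([.4505,-.0627,.200],-54)"
```

```text
offset [ 67.8 216.8  44.8] roll 0.442 j6 21.77870029217079 clock 5.3833
```

Call:
{"name": "jog_arm", "arguments": {
  "motion": [
    {"offset": [6,20,0],"roll": 0.05,"hand": 15},
    {"offset": [12,45,0],"roll": 0.1,"hand": 15},
    {"offset": [22,75,0],"roll": 0.15,"hand": 15},
    {"offset": [32,105,0],"roll": 0.2,"hand": 15},
    {"offset": [42,135,0],"roll": 0.25,"hand": 15},
    {"offset": [52,165,0],"roll": 0.3,"hand": 15},
    {"offset": [60,190,0],"roll": 0.36,"hand": 15},
    {"offset": [65,208,5],"roll": 0.42,"hand": 15},
    {"offset": [68,217,15],"roll": 0.442,"hand": 15},
    {"offset": [68,217,35],"roll": 0.442,"hand": 15},
    {"offset": [68,217,45],"roll": 0.442,"hand": 15},
    {"offset": [68,217,45],"roll": 0.442,"hand": 15},
    {"offset": [68,217,45],"roll": 0.442,"hand": 15}
  ]
}}

```text
clock: 6.47
tool_pos: [0.45, -0.0626, 0.1992]
orientation: [179.9, 0.0, -54.0]
force: [0.6, 0.2, -1.2]
opening: 0.0245
```

```bash
python3 - <<'E'
from h import *
o=ctrl.get_obs();print(o['tool_pos'],o['orientation'],o['force'])
s=snap('wrist');t=snap('side');p=o['tool_pos']
print('blade pred',proj(s,[p[0],p[1],p[2]-.1055]),'boss pred',proj(s,[.4505,-.0627,.056]))
print('side blade',proj(t,[p[0],p[1],p[2]-.1055]),'boss',proj(t,[.4505,-.0627,.056]))
a=s['img'][100:250,180:330];b=t['img'][170:250,220:300]
A=np.hstack([cv2.resize(a,(450,450),interpolation=2),cv2.resize(b,(340,450),interpolation=2)])
A=np.hstack([cv2.resize(a,(450,450),interpolation=2),cv2.resize(t['img'][165:255,223:291],(340,450),interpolation=2)])
cv2.imwrite('pics/a5.png',A[:,:,::-1])
E
```

```text
[ 0.45004928 -0.06255917  0.19921331] [ 1.79903532e+02  2.14197946e-02 -5.40356478e+01] [ 0.56294291  0.20768653 -1.24300592]
blade pred [256.2259074  187.72346695] boss pred [255.88033247 177.97649759]
side blade [252.39899696 197.90332636] boss [252.50568691 210.59527889]
```

View pics/a5.png

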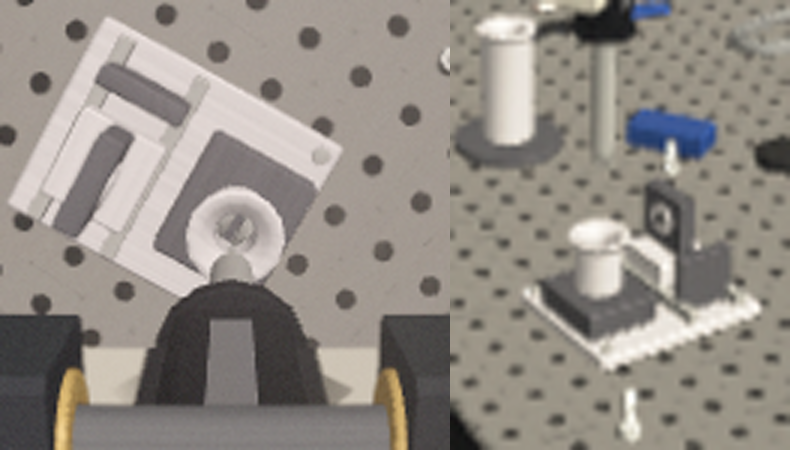

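The left half shows the boss mouth at px (258.7,179.3) with the shaft just below it. The slot is faintly visible. I'll enlarge that part to measure the tip against the bore.

```bash
python3 - <<'E'
from h import *
I=np.mean([snap('wrist')['img'].astype(float) for _ in range(4)],0)
a=I[155:203,234:284]; a=np.clip((a-30)*1.2,0,255).astype(np.uint8)
cv2.imwrite('pics/z6.png',cv2.resize(a,(800,768)[:2] if 0 else (600,576),interpolation=cv2.INTER_CUBIC)[:,:,::-1])
E
```

```text
(no output)
```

View pics/z6.png

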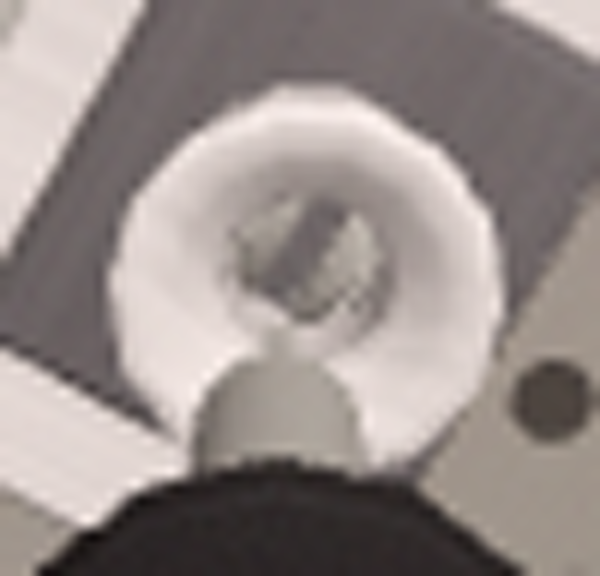

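The slot is visible, running from (285,285) to (330,210). It is turned about 31° clockwise from the tool, so its yaw is about −85°. The rim centre is at px (259.6,178.3) and the blade's far edge at (257.4,182.8).

```bash
python3 - <<'E'
from h import *
o=ctrl.get_obs();s=snap('wrist');Ti=np.linalg.inv(tool(o))
f=lambda P:np.round((Ti@np.append(P,1))[:3]*1000,1)
z=o['tool_pos'][2]-.1055
print('rim',onz(s,259.6,178.3,.056),f(onz(s,259.6,178.3,.056)))
print('head',onz(s,260,176.8,.0375),f(onz(s,260,176.8,.0375)))
print('tip far edge',f(onz(s,257.4,182.8,z)),'expect x=5')
print('shaft end far edge',f(onz(s,257.2,155+350/12,z+.011)),'expect x=6')
t=snap('side')
# side: tip axis minus boss (px right)
print(f(onz(t,253.6,211.4-0,.056)),f(onz(t,252.6,211.4,.056)))
to([.4505,-.0627,.2],-75)
E
```

```text
rim [ 0.4480542  -0.06421699  0.056     ] [-1.000e-01  3.200e+00  1.441e+02]
head [ 0.44609835 -0.06257374  0.0375    ] [ -2.6   3.8 162.6]
tip far edge [  4.5   0.8 105.5] expect x=5
shaft end far edge [ 5.9  0.6 94.5] expect x=6
[  4.7   2.9 144.1] [  2.3   4.1 144.1]
offset [ 0.2 -0.  -0.1] roll 0.365 j6 18.852336106374217 clock 6.8667
```

Call:
{"name": "jog_arm", "arguments": {
  "motion": [
    {"offset": [0,1.5,0],"roll": 0.1,"hand": 15},
    {"offset": [0,2.6,0],"roll": 0.2,"hand": 15},
    {"offset": [0,2.6,0],"roll": 0.3,"hand": 15},
    {"offset": [0,2.6,5],"roll": 0.35,"hand": 15},
    {"offset": [0,2.6,10],"roll": 0.35,"hand": 15},
    {"offset": [0,2.6,10],"roll": 0.35,"hand": 15},
    {"offset": [0,2.6,10],"roll": 0.35,"hand": 15}
  ]
}}

```text
clock: 7.45
tool_pos: [0.4478, -0.0644, 0.1893]
orientation: [180.0, -0.0, -74.1]
force: [-0.0, 0.1, -1.8]
opening: 0.0239
```

```bash
python3 - <<'E'
from h import *
o=ctrl.get_obs();print(o['tool_pos'],o['orientation'],o['force'],o['moment'])
I=np.mean([snap('wrist')['img'].astype(float) for _ in range(4)],0)
a=I[155:203,234:284]; a=np.clip((a-30)*1.2,0,255).astype(np.uint8)
cv2.imwrite('pics/z7.png',cv2.resize(a,(600,576),interpolation=cv2.INTER_CUBIC)[:,:,::-1])
E
```

```text
[ 0.44784669 -0.06438087  0.18934365] [ 1.79957989e+02 -2.18342660e-03 -7.40707916e+01] [-0.00806513  0.08663569 -1.76005261] [ 0.06158926 -0.03403967  0.0369774 ]
```

View pics/z7.png

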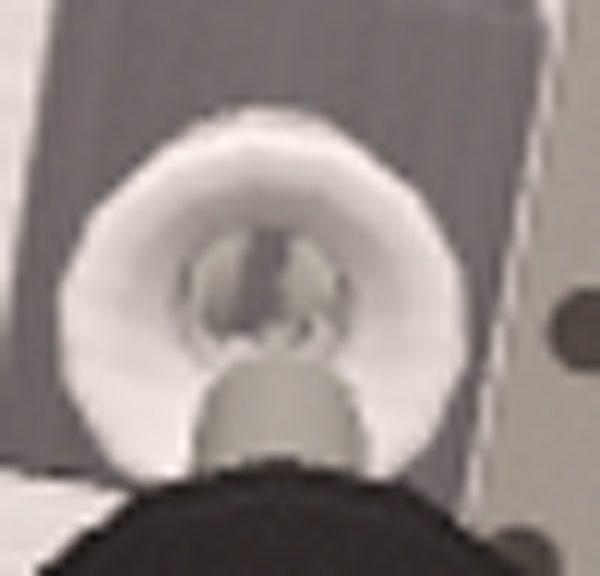

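The rim centre is at (256.0,181.1), the shaft centre at u 257.4, and the slot is about 15–20° clockwise of the blade.

```bash
python3 - <<'E'
from h import *
o=ctrl.get_obs();s=snap('wrist');Ti=np.linalg.inv(tool(o))
f=lambda P:np.round((Ti@np.append(P,1))[:3]*1000,1)
z=o['tool_pos'][2]-.1055
print('rim',onz(s,256,181.1,.056),f(onz(s,256,181.1,.056)))
print('shaft end',f(onz(s,257.4,155+350/12,z+.011)))
print('head u',f(onz(s,256.3,178.5,.0375)))
E
```

```text
rim [ 0.44802788 -0.06390116  0.056     ] [-4.000e-01  1.000e-01  1.338e+02]
shaft end [ 6.   1.3 94.5]
head u [ -2.    0.4 152.3]
```

Call:
{"name": "jog_arm", "arguments": {
  "motion": [
    {"offset": [-0.5,-0.6,0],"roll": 0,"hand": 15},
    {"offset": [-0.5,-0.6,8],"roll": 0,"hand": 15},
    {"offset": [-0.5,-0.6,16],"roll": 0,"hand": 15},
    {"offset": [-0.5,-0.6,24],"roll": 0,"hand": 15},
    {"offset": [-0.5,-0.6,30],"roll": 0,"hand": 15},
    {"offset": [-0.5,-0.6,35],"roll": 0,"hand": 15},
    {"offset": [-0.5,-0.6,35],"roll": 0,"hand": 15},
    {"offset": [-0.5,-0.6,35],"roll": 0,"hand": 15}
  ]
}}

```text
clock: 8.37
tool_pos: [0.4483, -0.0638, 0.1542]
orientation: [179.9, -0.0, -74.2]
force: [0.2, -0.7, -1.9]
opening: 0.0238
```

```bash
cat >st.py <<'E'
from h import *
o=ctrl.get_obs();print(np.round(o['clock'],2),np.round(o['tool_pos']*1000,1),np.round(o['orientation'],1),'F',np.round(o['force'],2),'M',np.round(o['moment'],3),o['opening'],'j6',o['joint_pos'][5])
E
python3 st.py
```

```text
8.37 [448.3 -63.8 154.2] [179.9  -0.  -74.2] F [ 0.25 -0.74 -1.87] M [ 0.06  -0.061  0.023] 0.02376955790881547 j6 -1.1538388817863126
```

Call:
{"name": "jog_arm", "arguments": {
  "motion": [
    {"offset": [0,0,4],"roll": 0,"hand": 15},
    {"offset": [0,0,8],"roll": 0,"hand": 15},
    {"offset": [0,0,8],"roll": 0,"hand": 15},
    {"offset": [0,0,8],"roll": 0,"hand": 15}
  ]
}}

```text
clock: 8.7
tool_pos: [0.4484, -0.0637, 0.1464]
orientation: [180.0, 0.0, -74.2]
force: [0.7, 0.1, -1.8]
opening: 0.024
```

Call:
{"name": "jog_arm", "arguments": {
  "motion": [
    {"offset": [0,0,1],"roll": 0,"hand": 15},
    {"offset": [0,0,2],"roll": 0,"hand": 15},
    {"offset": [0,0,3],"roll": 0,"hand": 15},
    {"offset": [0,0,3],"roll": 0,"hand": 15},
    {"offset": [0,0,3],"roll": 0,"hand": 15}
  ]
}}

```text
clock: 9.12
tool_pos: [0.4486, -0.0636, 0.1436]
orientation: [-180.0, 0.0, -74.2]
force: [-0.1, 1.2, -2.5]
opening: 0.0241
```

Call:
{"name": "jog_arm", "arguments": {
  "motion": [
    {"offset": [0,0,1],"roll": 0,"hand": 15},
    {"offset": [0,0,2],"roll": 0,"hand": 15},
    {"offset": [0,0,2],"roll": 0,"hand": 15},
    {"offset": [0,0,2],"roll": 0,"hand": 15}
  ]
}}

```text
clock: 9.45
tool_pos: [0.4486, -0.0636, 0.1415]
orientation: [-180.0, 0.0, -74.2]
force: [0.4, 0.8, -2.7]
opening: 0.0241
```

```bash
python3 st.py
```

```text
9.45 [448.6 -63.6 141.5] [-180.     0.   -74.2] F [ 0.44  0.79 -2.68] M [ 0.627 -0.366  0.009] 0.02409854141367416 j6 -1.1545962492917818
```

Call:
{"name": "jog_arm", "arguments": {
  "motion": [
    {"offset": [0,0,1],"roll": 0,"hand": 15},
    {"offset": [0,0,1],"roll": 0,"hand": 15},
    {"offset": [0,0,1],"roll": 0,"hand": 15}
  ]
}}

```text
clock: 9.7
tool_pos: [0.4487, -0.0636, 0.1406]
orientation: [-180.0, 0.0, -74.2]
force: [0.4, 1.7, -1.5]
opening: 0.0236
```

```bash
python3 st.py
```

```text
9.7 [448.7 -63.6 140.6] [-180.     0.   -74.2] F [ 0.39  1.67 -1.48] M [ 0.77  -0.405 -0.025] 0.023612771069384877 j6 -1.153480835595766
```

The rising lateral moment points to the shaft touching the bore wall. I'll shift a little towards +x, +y in the world frame to relieve it.

Call:
{"name": "jog_arm", "arguments": {
  "motion": [
    {"offset": [-0.6,-0.5,0],"roll": 0,"hand": 15},
    {"offset": [-0.6,-0.5,0],"roll": 0,"hand": 15},
    {"offset": [-0.6,-0.5,0],"roll": 0,"hand": 15}
  ]
}}

```text
clock: 9.95
tool_pos: [0.4488, -0.0631, 0.1406]
orientation: [180.0, -0.0, -74.2]
force: [0.6, 0.4, -2.0]
opening: 0.0238
```

```bash
python3 st.py
```

```text
9.95 [448.8 -63.1 140.6] [180.   -0.  -74.2] F [ 0.58  0.39 -2.05] M [ 0.057 -0.315 -0.057] 0.023827056700946148 j6 -1.2389754191234081
```

Call:
{"name": "jog_arm", "arguments": {
  "motion": [
    {"offset": [0.1,-0.4,0],"roll": 0,"hand": 15},
    {"offset": [0.1,-0.4,0.5],"roll": 0,"hand": 15},
    {"offset": [0.1,-0.4,1],"roll": 0,"hand": 15},
    {"offset": [0.1,-0.4,1],"roll": 0,"hand": 15}
  ]
}}

```text
clock: 10.28
tool_pos: [0.4489, -0.0631, 0.1394]
orientation: [180.0, 0.0, -74.2]
force: [-0.1, -0.6, -1.4]
opening: 0.0237
```

```bash
python3 st.py
```

```text
10.28 [448.9 -63.1 139.4] [180.    0.  -74.2] F [-0.07 -0.57 -1.45] M [ 0.033 -0.008 -0.035] 0.023724032897357052 j6 -1.2230273399223295
```

Call:
{"name": "jog_arm", "arguments": {
  "motion": [
    {"offset": [0,0,0.5],"roll": 0,"hand": 15},
    {"offset": [0,0,1],"roll": 0,"hand": 15},
    {"offset": [0,0,1],"roll": 0,"hand": 15},
    {"offset": [0,0,1],"roll": 0,"hand": 15}
  ]
}}

```text
clock: 10.62
tool_pos: [0.449, -0.063, 0.1385]
orientation: [180.0, 0.0, -74.2]
force: [-1.0, 0.5, -1.3]
opening: 0.024
```

```bash
python3 st.py
```

```text
10.62 [449.  -63.  138.5] [180.    0.  -74.2] F [-1.03  0.51 -1.28] M [-0.016  0.299  0.003] 0.02396025530674481 j6 -1.2228961319028797
```

Call:
{"name": "jog_arm", "arguments": {
  "motion": [
    {"offset": [0,0.2,0.5],"roll": 0,"hand": 15},
    {"offset": [0,0.2,1],"roll": 0,"hand": 15},
    {"offset": [0,0.2,1.5],"roll": 0,"hand": 15},
    {"offset": [0,0.2,1.5],"roll": 0,"hand": 15},
    {"offset": [0,0.2,1.5],"roll": 0,"hand": 15}
  ]
}}

```text
clock: 11.03
tool_pos: [0.449, -0.063, 0.1372]
orientation: [180.0, -0.0, -74.2]
force: [-0.2, 0.2, 0.2]
opening: 0.0239
```

```bash
python3 st.py
```

```text
11.03 [449.  -63.  137.2] [180.   -0.  -74.2] F [-0.18  0.19  0.21] M [0.075 0.548 0.008] 0.023897345991304546 j6 -1.2238837577996375
```

There's now about 2 N of upward contact. I'll turn clockwise in small steps and watch the torque and side moments.

Call:
{"name": "jog_arm", "arguments": {
  "motion": [
    {"offset": [0,0.3,0],"roll": 0.05,"hand": 15},
    {"offset": [0,0.3,0],"roll": 0.1,"hand": 15},
    {"offset": [0,0.3,0],"roll": 0.15,"hand": 15},
    {"offset": [0,0.3,0],"roll": 0.2,"hand": 15},
    {"offset": [0,0.3,0],"roll": 0.2,"hand": 15},
    {"offset": [0,0.3,0],"roll": 0.2,"hand": 15}
  ]
}}

```text
clock: 11.53
tool_pos: [0.4493, -0.063, 0.1373]
orientation: [-179.9, 0.0, -85.5]
force: [-0.1, -1.0, 0.4]
opening: 0.0237
```

```bash
python3 st.py
```

```text
11.53 [449.3 -63.  137.3] [-179.9    0.   -85.5] F [-0.14 -1.01  0.38] M [ 0.046 -0.266 -0.022] 0.023741230451835498 j6 -12.595075606277396
```

Call:
{"name": "jog_arm", "arguments": {
  "motion": [
    {"offset": [0,0,0],"roll": 0.05,"hand": 15},
    {"offset": [0,0,0],"roll": 0.1,"hand": 15},
    {"offset": [0,0,0],"roll": 0.15,"hand": 15},
    {"offset": [0,0,0],"roll": 0.2,"hand": 15},
    {"offset": [0,0,0],"roll": 0.2,"hand": 15}
  ]
}}

```text
clock: 11.95
tool_pos: [0.4494, -0.063, 0.1374]
orientation: [-179.9, 0.0, -97.1]
force: [1.2, -0.3, 1.3]
opening: 0.0238
```

```bash
python3 st.py
```

```text
11.95 [449.4 -63.  137.4] [-179.9    0.   -97.1] F [ 1.19 -0.27  1.32] M [-0.003 -0.594 -0.024] 0.023801455142112703 j6 -24.17679893010077
```

Call:
{"name": "jog_arm", "arguments": {
  "motion": [
    {"offset": [0,-0.4,0],"roll": 0.05,"hand": 15},
    {"offset": [0,-0.4,0],"roll": 0.1,"hand": 15},
    {"offset": [0,-0.4,0],"roll": 0.15,"hand": 15},
    {"offset": [0,-0.4,0],"roll": 0.2,"hand": 15},
    {"offset": [0,-0.4,0],"roll": 0.2,"hand": 15}
  ]
}}

```text
clock: 12.37
tool_pos: [0.4497, -0.0631, 0.1373]
orientation: [-179.9, 0.0, -108.5]
force: [2.1, -0.6, 0.8]
opening: 0.0244
```

```bash
python3 st.py; python3 - <<'E'
from h import *
s=snap('side');a=s['img'][165:255,213:303]
w=snap('wrist','pics/wfull8.png');b=w['img'][60:260,120:400]
cv2.imwrite('pics/s8.png',np.hstack([cv2.resize(a,(400,400),interpolation=2),cv2.resize(b,(400,286),interpolation=2)[:].repeat(1,0) if 0 else cv2.resize(b,(400,400),interpolation=2)])[:,:,::-1])
E
```

```text
12.37 [449.7 -63.1 137.3] [-179.9    0.  -108.5] F [ 2.1  -0.61  0.83] M [-0.257 -0.789  0.056] 0.024397702640459828 j6 -35.54621031807563
```

View pics/s8.png

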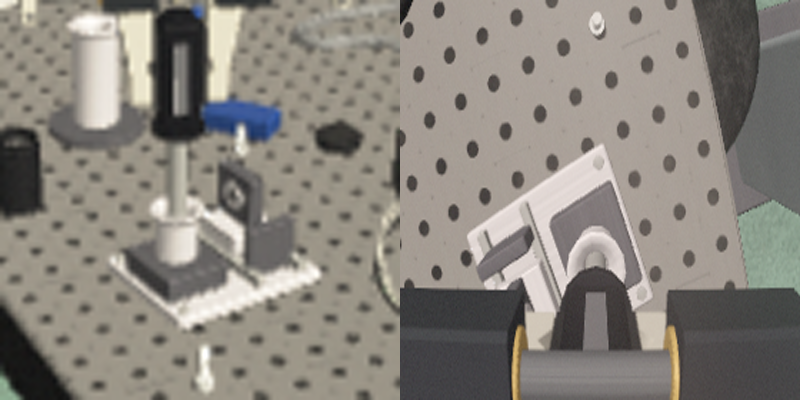

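```bash
cat > car.py <<'E'
from h import *
a=cv2.imread('pics/side0.png')[:,:,::-1];s=snap('side');b=s['img']
def m(u0,u1,v0,v1):
    A=cv2.resize(np.ascontiguousarray(a[v0:v1,u0:u1]),None,fx=8,fy=8,interpolation=cv2.INTER_CUBIC)
    B=cv2.resize(np.ascontiguousarray(b[v0-6:v1+6,u0-6:u1+6]),None,fx=8,fy=8,interpolation=cv2.INTER_CUBIC)
    r=cv2.matchTemplate(B,A,cv2.TM_CCOEFF_NORMED);_,k,_,p=cv2.minMaxLoc(r);return round(p[0]/8-6,2),round(p[1]/8-6,2),round(k,3)
print('plate',m(262,271,200,214),'shoe',m(259,268,212,224),'base/stop',m(272,286,217,232))
P=np.array([.476,-.06,.05]);d=R.from_euler('z',6.1,degrees=True).apply([0,-.01,0])
print('10mm =',proj(s,P+d)-proj(s,P))
E
python3 car.py
```

```text
plate (0.25, 0.12, 0.965) shoe (0.0, 0.0, 0.974) base/stop (0.0, 0.0, 0.999)
10mm = [2.10612492 1.51431131]
```

The carriage has moved about 1 mm and Mz is about +0.06, so the blade looks engaged. I'll keep turning, and compensate for the driver axis sitting about 2 mm off the TCP along tool x.

Call:
{"name": "jog_arm", "arguments": {
  "motion": [
    {"offset": [0,-0.4,0],"roll": 0,"hand": 15},
    {"offset": [0,-0.6,0],"roll": 0.05,"hand": 15},
    {"offset": [0,-0.7,0],"roll": 0.1,"hand": 15},
    {"offset": [0,-0.8,0],"roll": 0.15,"hand": 15},
    {"offset": [0,-1.0,0],"roll": 0.2,"hand": 15},
    {"offset": [0.1,-1.1,0],"roll": 0.25,"hand": 15},
    {"offset": [0.1,-1.2,0],"roll": 0.3,"hand": 15},
    {"offset": [0.1,-1.2,0],"roll": 0.3,"hand": 15},
    {"offset": [0.1,-1.2,0],"roll": 0.3,"hand": 15}
  ]
}}

```text
clock: 13.27
tool_pos: [0.4501, -0.0635, 0.137]
orientation: [180.0, -0.0, -125.6]
force: [0.3, 0.7, 0.9]
opening: 0.0239
```

```bash
python3 st.py; python3 car.py
```

```text
13.27 [450.1 -63.5 137. ] [ 180.    -0.  -125.6] F [0.29 0.73 0.86] M [ 0.464 -0.35  -0.   ] 0.02386499843507365 j6 -52.5176677398083
plate (0.75, 0.5, 0.948) shoe (0.25, 0.25, 0.943) base/stop (0.0, 0.0, 0.999)
10mm = [2.10612492 1.51431131]
```

The carriage is at about 3.4 mm, so the blade is engaged. I'll continue turning.

Call:
{"name": "jog_arm", "arguments": {
  "motion": [
    {"offset": [-0.3,0,0],"roll": 0.05,"hand": 15},
    {"offset": [-0.4,-0.2,0],"roll": 0.1,"hand": 15},
    {"offset": [-0.4,-0.3,0],"roll": 0.15,"hand": 15},
    {"offset": [-0.4,-0.4,0],"roll": 0.2,"hand": 15},
    {"offset": [-0.4,-0.5,0],"roll": 0.25,"hand": 15},
    {"offset": [-0.3,-0.6,0],"roll": 0.3,"hand": 15},
    {"offset": [-0.3,-0.6,0],"roll": 0.3,"hand": 15},
    {"offset": [-0.3,-0.6,0],"roll": 0.3,"hand": 15}
  ]
}}

```text
clock: 13.98
tool_pos: [0.4505, -0.0637, 0.1369]
orientation: [180.0, -0.0, -142.8]
force: [-1.3, 1.5, 1.1]
opening: 0.024
```

```bash
python3 st.py; python3 car.py
```

```text
13.98 [450.5 -63.7 136.9] [ 180.    -0.  -142.8] F [-1.33  1.51  1.07] M [0.402 0.257 0.1  ] 0.023961145931422633 j6 -69.64942803137924
plate (1.0, 0.75, 0.94) shoe (0.25, 0.25, 0.916) base/stop (0.0, 0.0, 0.999)
10mm = [2.10612492 1.51431131]
```

Call:
{"name": "jog_arm", "arguments": {
  "motion": [
    {"offset": [0,0.2,0],"roll": 0.05,"hand": 15},
    {"offset": [0,0.1,0],"roll": 0.1,"hand": 15},
    {"offset": [0,0,0],"roll": 0.15,"hand": 15},
    {"offset": [0,-0.1,0],"roll": 0.2,"hand": 15},
    {"offset": [0.1,-0.2,0],"roll": 0.25,"hand": 15},
    {"offset": [0.1,-0.2,0],"roll": 0.3,"hand": 15},
    {"offset": [0.1,-0.2,0],"roll": 0.3,"hand": 15},
    {"offset": [0.1,-0.2,0],"roll": 0.3,"hand": 15}
  ]
}}

```text
clock: 14.7
tool_pos: [0.4506, -0.0641, 0.1369]
orientation: [180.0, -0.0, -160.0]
force: [-1.1, -0.6, 1.3]
opening: 0.0237
```

```bash
python3 st.py; python3 car.py
```

```text
14.7 [450.6 -64.1 136.9] [ 180.   -0. -160.] F [-1.11 -0.55  1.34] M [0.108 0.41  0.069] 0.023713672418579204 j6 -86.80068464318573
plate (1.62, 1.12, 0.93) shoe (0.25, 0.25, 0.869) base/stop (0.0, 0.0, 0.999)
10mm = [2.10612492 1.51431131]
```

Call:
{"name": "jog_arm", "arguments": {
  "motion": [
    {"offset": [0.2,0,0],"roll": 0.05,"hand": 15},
    {"offset": [0.3,-0.1,0],"roll": 0.1,"hand": 15},
    {"offset": [0.3,-0.2,0],"roll": 0.15,"hand": 15},
    {"offset": [0.3,-0.3,0],"roll": 0.2,"hand": 15},
    {"offset": [0.3,-0.3,0],"roll": 0.2,"hand": 15},
    {"offset": [0.3,-0.3,0],"roll": 0.2,"hand": 15}
  ]
}}

```text
clock: 15.25
tool_pos: [0.4506, -0.0643, 0.137]
orientation: [180.0, -0.0, -171.4]
force: [-0.3, 1.0, 0.5]
opening: 0.0239
```

```bash
python3 st.py; python3 car.py
```

```text
15.25 [450.6 -64.3 137. ] [ 180.    -0.  -171.4] F [-0.27  0.98  0.47] M [0.379 0.44  0.061] 0.023921143538657874 j6 -98.21734632790113
plate (1.88, 1.38, 0.939) shoe (0.25, 0.25, 0.862) base/stop (0.0, 0.0, 0.999)
10mm = [2.10612492 1.51431131]
```

Call:
{"name": "jog_arm", "arguments": {
  "motion": [
    {"offset": [0.3,0.3,0],"roll": 0.02,"hand": 15},
    {"offset": [0.3,0.2,0],"roll": 0.05,"hand": 15},
    {"offset": [0.3,0.2,0],"roll": 0.08,"hand": 15},
    {"offset": [0.3,0.2,0],"roll": 0.08,"hand": 15},
    {"offset": [0.3,0.2,0],"roll": 0.08,"hand": 15}
  ]
}}

```text
clock: 15.72
tool_pos: [0.4505, -0.0643, 0.1371]
orientation: [-180.0, 0.0, -176.1]
force: [-1.0, -1.3, 0.9]
opening: 0.024
```

```bash
python3 st.py; python3 car.py
```

```text
15.72 [450.5 -64.3 137.1] [-180.     0.  -176.1] F [-0.99 -1.33  0.86] M [-0.37   0.168  0.042] 0.02397470168647904 j6 -102.9316860973454
plate (2.0, 1.38, 0.943) shoe (0.38, 0.38, 0.843) base/stop (0.0, 0.0, 0.999)
10mm = [2.10612492 1.51431131]
```

Call:
{"name": "jog_arm", "arguments": {
  "motion": [
    {"offset": [0.1,-0.3,0],"roll": 0.02,"hand": 15},
    {"offset": [0.1,-0.3,0],"roll": 0.04,"hand": 15},
    {"offset": [0.1,-0.3,0],"roll": 0.06,"hand": 15},
    {"offset": [0.1,-0.3,0],"roll": 0.06,"hand": 15},
    {"offset": [0.1,-0.3,0],"roll": 0.06,"hand": 15}
  ]
}}

```text
clock: 16.18
tool_pos: [0.4504, -0.0644, 0.1371]
orientation: [180.0, 0.0, -179.6]
force: [-1.4, 0.2, 0.8]
opening: 0.0239
```

```bash
python3 st.py; python3 car.py
```

```text
16.18 [450.4 -64.4 137.1] [ 180.     0.  -179.6] F [-1.42  0.25  0.83] M [-0.034  0.083  0.047] 0.02394247083046795 j6 -106.39749491492138
plate (2.0, 1.38, 0.946) shoe (0.25, 0.25, 0.816) base/stop (0.0, 0.0, 0.999)
10mm = [2.10612492 1.51431131]
```

Call:
{"name": "jog_arm", "arguments": {
  "motion": [
    {"offset": [0,-0.1,0],"roll": 0.02,"hand": 15},
    {"offset": [0,-0.1,0],"roll": 0.04,"hand": 15},
    {"offset": [0,-0.1,0],"roll": 0.04,"hand": 15},
    {"offset": [0,-0.1,0],"roll": 0.04,"hand": 15}
  ]
}}

```text
clock: 16.57
tool_pos: [0.4504, -0.0645, 0.1371]
orientation: [180.0, 0.0, 178.1]
force: [-0.6, 0.9, 1.7]
opening: 0.0238
```

```bash
python3 st.py; python3 car.py
```

```text
16.57 [450.4 -64.5 137.1] [180.    0.  178.1] F [-0.55  0.93  1.72] M [0.147 0.02  0.051] 0.02379890276923924 j6 -108.68383721306253
plate (2.12, 1.5, 0.939) shoe (0.25, 0.25, 0.823) base/stop (0.0, 0.0, 0.999)
10mm = [2.10612492 1.51431131]
```

Call:
{"name": "jog_arm", "arguments": {
  "motion": [
    {"offset": [0,-0.1,0],"roll": 0.02,"hand": 15},
    {"offset": [0,-0.1,0],"roll": 0.04,"hand": 15},
    {"offset": [0,-0.1,0],"roll": 0.04,"hand": 15},
    {"offset": [0,-0.1,0],"roll": 0.04,"hand": 15}
  ]
}}

```text
clock: 16.95
tool_pos: [0.4504, -0.0646, 0.1371]
orientation: [180.0, 0.0, 175.8]
force: [0.3, 0.6, 0.8]
opening: 0.0237
```

```bash
python3 st.py; python3 car.py
```

```text
16.95 [450.4 -64.6 137.1] [180.    0.  175.8] F [0.28 0.62 0.79] M [0.331 0.031 0.055] 0.02365808900305843 j6 -110.96401474352244
plate (2.12, 1.5, 0.939) shoe (0.25, 0.25, 0.821) base/stop (0.0, 0.0, 0.999)
10mm = [2.10612492 1.51431131]
```

Call:
{"name": "jog_arm", "arguments": {
  "motion": [
    {"offset": [0,0,0],"roll": 0.02,"hand": 15},
    {"offset": [0,0,0],"roll": 0.03,"hand": 15},
    {"offset": [0,0,0],"roll": 0.03,"hand": 15},
    {"offset": [0,0,0],"roll": 0.03,"hand": 15}
  ]
}}

```text
clock: 17.33
tool_pos: [0.4504, -0.0647, 0.1371]
orientation: [-180.0, 0.0, 174.1]
force: [-0.0, 1.0, 0.3]
opening: 0.024
```

```bash
python3 st.py; python3 car.py
```

```text
17.33 [450.4 -64.7 137.1] [-180.     0.   174.1] F [-0.04  1.03  0.33] M [ 0.221 -0.066  0.056] 0.02400932768056901 j6 -112.67406797459923
plate (2.12, 1.5, 0.939) shoe (0.25, 0.25, 0.823) base/stop (0.0, 0.0, 0.999)
10mm = [2.10612492 1.51431131]
```

Call:
{"name": "jog_arm", "arguments": {
  "motion": [
    {"offset": [0,0,0],"roll": 0.02,"hand": 15},
    {"offset": [0,0,0],"roll": 0.04,"hand": 15},
    {"offset": [0,0,0],"roll": 0.04,"hand": 15},
    {"offset": [0,0,0],"roll": 0.04,"hand": 15}
  ]
}}

```text
clock: 17.72
tool_pos: [0.4504, -0.0647, 0.1371]
orientation: [-180.0, 0.0, 171.8]
force: [-0.1, 0.4, 0.9]
opening: 0.0235
```

```bash
python3 st.py; python3 car.py
```

```text
17.72 [450.4 -64.7 137.1] [-180.     0.   171.8] F [-0.05  0.38  0.91] M [-0.004 -0.083  0.082] 0.02351151537549597 j6 -114.97238272376909
plate (2.12, 1.5, 0.938) shoe (0.25, 0.25, 0.823) base/stop (0.0, 0.0, 0.999)
10mm = [2.10612492 1.51431131]
```

Call:
{"name": "jog_arm", "arguments": {
  "motion": [
    {"offset": [0,0,0],"roll": 0.015,"hand": 15},
    {"offset": [0,0,0],"roll": 0.03,"hand": 15},
    {"offset": [0,0,0],"roll": 0.03,"hand": 15},
    {"offset": [0,0,0],"roll": 0.03,"hand": 15}
  ]
}}

```text
clock: 18.1
tool_pos: [0.4504, -0.0647, 0.1371]
orientation: [-180.0, -0.0, 170.1]
force: [-1.1, -0.6, 0.9]
opening: 0.0236
```

```bash
python3 st.py; python3 car.py; sleep 0.1; python3 -c "
from h import *
for _ in range(3):
  cams.snapshot('side');print(np.round(ctrl.get_obs()['moment'],3))"
```

```text
18.1 [450.4 -64.7 137.1] [-180.    -0.   170.1] F [-1.14 -0.65  0.85] M [-0.188 -0.137  0.112] 0.02364698528347558 j6 -116.6888560736521
plate (2.12, 1.5, 0.939) shoe (0.25, 0.25, 0.823) base/stop (0.0, 0.0, 0.999)
10mm = [2.10612492 1.51431131]
[-0.246 -0.107  0.137]
[-0.218 -0.132  0.19 ]
[-0.281 -0.139  0.157]
```

The torque has climbed from 0.056 to about 0.15 N m and the carriage image has stopped at 10 mm, so it is home. Now I ease off within the slot play and lift straight out.

Call:
{"name": "jog_arm", "arguments": {
  "motion": [
    {"offset": [0,0,0],"roll": -0.04,"hand": 15},
    {"offset": [0,0,0],"roll": -0.1,"hand": 15},
    {"offset": [0,0,-2],"roll": -0.1,"hand": 15},
    {"offset": [0,0,-5],"roll": -0.1,"hand": 15},
    {"offset": [0,0,-10],"roll": -0.1,"hand": 15},
    {"offset": [0,0,-18],"roll": -0.1,"hand": 15},
    {"offset": [0,0,-28],"roll": -0.1,"hand": 15},
    {"offset": [0,0,-45],"roll": -0.1,"hand": 15},
    {"offset": [0,0,-70],"roll": -0.1,"hand": 15},
    {"offset": [0,0,-95],"roll": -0.1,"hand": 15},
    {"offset": [0,0,-110],"roll": -0.1,"hand": 15},
    {"offset": [0,0,-110],"roll": -0.1,"hand": 15},
    {"offset": [0,0,-110],"roll": -0.1,"hand": 15}
  ]
}}

```text
clock: 19.38
tool_pos: [0.4506, -0.0645, 0.2483]
orientation: [179.9, 0.1, 175.8]
force: [-0.3, -0.0, -2.4]
opening: 0.0241
```

```bash
python3 st.py; python3 car.py; python3 -c "
from h import *
to([.4951,.1600,.2449],9)"
```

```text
19.38 [450.6 -64.5 248.3] [1.799e+02 1.000e-01 1.758e+02] F [-0.34 -0.01 -2.43] M [ 0.057 -0.139  0.025] 0.024089435532758573 j6 -110.99127590905086
plate (2.12, 1.5, 0.938) shoe (0.25, 0.25, 0.82) base/stop (0.0, 0.0, 0.999)
10mm = [2.10612492 1.51431131]
offset [-28.4 227.3   2.4] roll 2.911 j6 -110.9866752374663 clock 19.4333
```

Call:
{"name": "jog_arm", "arguments": {
  "motion": [
    {"offset": [-1,12,0],"roll": -0.05,"hand": 15},
    {"offset": [-4,30,0],"roll": -0.15,"hand": 15},
    {"offset": [-6,50,0],"roll": -0.25,"hand": 15},
    {"offset": [-9,70,0],"roll": -0.35,"hand": 15},
    {"offset": [-11,90,0],"roll": -0.45,"hand": 15},
    {"offset": [-14,110,0],"roll": -0.55,"hand": 15},
    {"offset": [-16,130,0],"roll": -0.65,"hand": 15},
    {"offset": [-19,150,0],"roll": -0.75,"hand": 15},
    {"offset": [-21,170,0],"roll": -0.85,"hand": 15},
    {"offset": [-24,190,0],"roll": -0.95,"hand": 15},
    {"offset": [-26,208,0],"roll": -1.05,"hand": 15},
    {"offset": [-28,220,1],"roll": -1.15,"hand": 15},
    {"offset": [-28,227,2],"roll": -1.25,"hand": 15},
    {"offset": [-28,227,2],"roll": -1.35,"hand": 15},
    {"offset": [-28,227,2],"roll": -1.45,"hand": 15},
    {"offset": [-28,227,2],"roll": -1.55,"hand": 15},
    {"offset": [-28,227,2],"roll": -1.65,"hand": 15},
    {"offset": [-28,227,2],"roll": -1.75,"hand": 15}
  ]
}}

```text
clock: 20.93
tool_pos: [0.4941, 0.1593, 0.2436]
orientation: [179.9, -0.1, -83.7]
force: [-0.7, -0.1, -1.6]
opening: 0.024
```

Call:
{"name": "jog_arm", "arguments": {
  "motion": [
    {"offset": [0,0,0],"roll": -0.1,"hand": 15},
    {"offset": [0,0,0],"roll": -0.2,"hand": 15},
    {"offset": [0,0,0],"roll": -0.3,"hand": 15},
    {"offset": [0,0,0],"roll": -0.4,"hand": 15},
    {"offset": [0,0,0],"roll": -0.5,"hand": 15},
    {"offset": [0,0,0],"roll": -0.6,"hand": 15},
    {"offset": [0,0,0],"roll": -0.7,"hand": 15},
    {"offset": [0,0,0],"roll": -0.8,"hand": 15},
    {"offset": [0,0,0],"roll": -0.9,"hand": 15},
    {"offset": [0,0,0],"roll": -1.0,"hand": 15},
    {"offset": [0,0,0],"roll": -1.1,"hand": 15},
    {"offset": [0,0,0],"roll": -1.2,"hand": 15},
    {"offset": [0,0,0],"roll": -1.3,"hand": 15},
    {"offset": [0,0,0],"roll": -1.4,"hand": 15},
    {"offset": [0,0,0],"roll": -1.5,"hand": 15},
    {"offset": [0,0,0],"roll": -1.6,"hand": 15},
    {"offset": [0,0,0],"roll": -1.62,"hand": 15},
    {"offset": [0,0,0],"roll": -1.62,"hand": 15},
    {"offset": [0,0,0],"roll": -1.62,"hand": 15}
  ]
}}

```text
clock: 22.52
tool_pos: [0.4946, 0.1595, 0.2444]
orientation: [180.0, 0.1, 8.7]
force: [1.0, 0.8, -1.4]
opening: 0.0239
```

```bash
python3 st.py; python3 -c "
from h import *
to([.4951,.1600,.2449],9)"
```

```text
22.52 [494.6 159.5 244.4] [1.8e+02 1.0e-01 8.7e+00] F [ 0.99  0.78 -1.42] M [0.027 0.011 0.064] 0.023880047971114794 j6 59.186572852115624
offset [ 0.6 -0.5 -0.5] roll -0.005 j6 59.186572852115624 clock 22.5167
```

Call:
{"name": "jog_arm", "arguments": {
  "motion": [
    {"offset": [0.6,-0.5,10],"roll": 0,"hand": 15},
    {"offset": [0.6,-0.5,25],"roll": 0,"hand": 15},
    {"offset": [0.6,-0.5,40],"roll": 0,"hand": 15},
    {"offset": [0.6,-0.5,52],"roll": 0,"hand": 15},
    {"offset": [0.6,-0.5,62],"roll": 0,"hand": 15},
    {"offset": [0.6,-0.5,72],"roll": 0,"hand": 15},
    {"offset": [0.6,-0.5,80],"roll": 0,"hand": 15},
    {"offset": [0.6,-0.5,80],"roll": 0,"hand": 15},
    {"offset": [0.6,-0.5,80],"roll": 0,"hand": 15}
  ]
}}

```text
clock: 23.27
tool_pos: [0.4954, 0.1601, 0.1648]
orientation: [180.0, 0.0, 8.9]
force: [0.1, 0.6, -1.0]
opening: 0.0238
```

```bash
python3 st.py
```

```text
23.27 [495.4 160.1 164.8] [180.    0.    8.9] F [ 0.09  0.56 -0.96] M [-0.044 -0.011 -0.023] 0.023833820007556666 j6 59.335531118903724
```

Entry is free of contact. I'll lower the rest of the way.

Call:
{"name": "jog_arm", "arguments": {
  "motion": [
    {"offset": [0,0,10],"roll": 0,"hand": 15},
    {"offset": [0,0,20],"roll": 0,"hand": 15},
    {"offset": [0,0,30],"roll": 0,"hand": 15},
    {"offset": [0,0,40],"roll": 0,"hand": 15},
    {"offset": [0,0,46],"roll": 0,"hand": 15},
    {"offset": [0,0,49],"roll": 0,"hand": 15},
    {"offset": [0,0,49],"roll": 0,"hand": 15},
    {"offset": [0,0,49],"roll": 0,"hand": 15}
  ]
}}

```text
clock: 23.93
tool_pos: [0.4956, 0.1604, 0.1161]
orientation: [180.0, -0.0, 8.9]
force: [0.3, -0.6, -1.5]
opening: 0.0239
```

```bash
python3 st.py
```

```text
23.93 [495.6 160.4 116.1] [180.   -0.    8.9] F [ 0.29 -0.6  -1.55] M [ 0.012 -0.009 -0.031] 0.023910351909064282 j6 59.350778361110315
```

Call:
{"name": "jog_arm", "arguments": {
  "motion": [
    {"offset": [0,0,0.5],"roll": 0,"hand": 15},
    {"offset": [0,0,1],"roll": 0,"hand": 15},
    {"offset": [0,0,1.5],"roll": 0,"hand": 15},
    {"offset": [0,0,1.5],"roll": 0,"hand": 15},
    {"offset": [0,0,1.5],"roll": 0,"hand": 15}
  ]
}}

```text
clock: 24.35
tool_pos: [0.4954, 0.1603, 0.1147]
orientation: [-180.0, -0.0, 8.9]
force: [0.4, -0.3, -1.4]
opening: 0.0239
```

```bash
python3 st.py
```

```text
24.35 [495.4 160.3 114.7] [-180.    -0.     8.9] F [ 0.37 -0.3  -1.44] M [-0.044  0.005 -0.025] 0.02387288669470308 j6 59.349644366793385
```

Call:
{"name": "jog_arm", "arguments": {
  "motion": [
    {"offset": [0,0,0.5],"roll": 0,"hand": 15},
    {"offset": [0,0,0.5],"roll": 0,"hand": 15},
    {"offset": [0,0,0.5],"roll": 0,"hand": 15},
    {"offset": [0,0,0.5],"roll": 0,"hand": 28},
    {"offset": [0,0,0.5],"roll": 0,"hand": 40},
    {"offset": [0,0,0.5],"roll": 0,"hand": 60},
    {"offset": [0,0,0.5],"roll": 0,"hand": 87},
    {"offset": [0,0,0.5],"roll": 0,"hand": 87},
    {"offset": [0,0,0.5],"roll": 0,"hand": 87},
    {"offset": [0,0,0.5],"roll": 0,"hand": 87},
    {"offset": [0,0,0.5],"roll": 0,"hand": 87}
  ]
}}

```text
clock: 25.27
tool_pos: [0.4954, 0.1602, 0.114]
orientation: [180.0, -0.0, 8.9]
force: [-0.3, -0.1, -0.1]
opening: 0.0689
```

Call:
{"name": "jog_arm", "arguments": {
  "motion": [
    {"offset": [0,0,-10],"roll": 0,"hand": 87},
    {"offset": [0,0,-30],"roll": 0,"hand": 87},
    {"offset": [0,0,-55],"roll": 0,"hand": 87},
    {"offset": [0,0,-80],"roll": 0,"hand": 87},
    {"offset": [0,0,-105],"roll": 0,"hand": 87},
    {"offset": [-20,0,-130],"roll": 0,"hand": 87},
    {"offset": [-45,0,-160],"roll": 0,"hand": 87},
    {"offset": [-55,0,-185],"roll": 0,"hand": 87},
    {"offset": [-55,0,-185],"roll": 0,"hand": 87},
    {"offset": [-55,0,-185],"roll": 0,"hand": 87}
  ]
}}

```text
clock: 26.1
tool_pos: [0.4411, 0.1521, 0.3018]
orientation: [-179.8, -0.3, 8.9]
force: [-0.3, 0.0, -0.7]
opening: 0.0871
```

```bash
python3 st.py; python3 car.py; python3 - <<'E'
from h import *
w=snap('wrist');s=snap('side')
A=np.hstack([cv2.resize(w['img'][60:240,150:350],(400,360),interpolation=2),cv2.resize(s['img'][135:235,200:310],(396,360),interpolation=2)])
cv2.imwrite('pics/end.png',A[:,:,::-1])
E
```

```text
26.1 [441.1 152.1 301.8] [-179.8   -0.3    8.9] F [-0.34  0.04 -0.74] M [-0.029  0.038 -0.047] 0.08707397155431229 j6 55.6277424080102
plate (2.12, 1.5, 0.939) shoe (0.25, 0.25, 0.822) base/stop (0.0, 0.0, 0.999)
10mm = [2.10612492 1.51431131]
```

View pics/end.png

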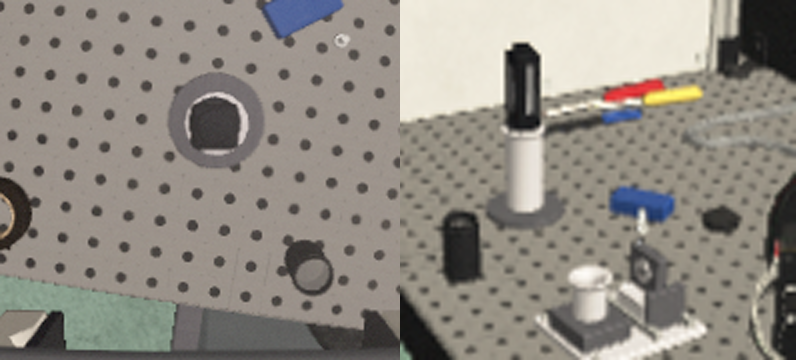

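The driver stands upright in its stand, the carriage is against its stop, and the gripper is clear. Handing in.

```bash
python3 -c "
from plant import order
print(order.close_job())"
```

```text
the job is handed in; nothing more can be done
None
```

The job is done and handed in at about 26 s. The driver's blade went into the slot, and I turned the screw clockwise under about 2–3 N until the carriage stopped. The driver is back in its stand, blade down, and released.

**Last checks:**
- **Carriage:** the side view put it at about 10 mm (2.12, 1.50 px, against 2.11, 1.51 px expected). It stayed there over the last few turning steps and after I lifted the driver out.
- **Torque:** it rose from 0.056 to about 0.15 N m at the stop, where I ended the turn.
- **Driver and surroundings:** the last picture shows the driver upright with its guard on the tube's rim. The nearby things in view are where they were, and the open gripper is clear of everything.

**What was less certain:**
- **Slot engagement:** the blade seems to have slipped into the slot as I lowered it, with no distinct drop felt. I took it as engaged because the carriage followed the turn.
- **Side contact in the bore:** the shaft touched the bore wall with about 1–2 N, because its axis sat about 2 mm off the tool centre. I corrected for this as I turned.
- **Carriage resolution:** the side view only resolves the carriage to about 0.6 mm, and the shoe patch in it showed almost no shift and matched poorly. "Home" therefore rests on the plate's position and the torque rise.

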